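# Load two bench arbors for a run-out check

### The job

Get the two bench arbors ready for the run-out check: on the blue one put the brass spacer first, down on its seat, and the gear on top of it; on the green one put the red spacer first, down on its seat, and the ball bearing on top of it. Each part goes over the post and lies flat. Leave the loupe, the bolt and the oil bottle where they are.

Things in the scene. Friction and masses are not known exactly. Their poses are not given: they have to be found in the camera images.
- blue_arbor_seat (a point): Bench arbor with the blue base. Fixed to the table, the point is on the post's axis at the height of the seat, 22 mm above the table; z is up. Round base 76 mm across and 12 mm high painted blue, on it a bare steel seat 34 mm across (top at 22 mm), and from that an upright steel post 11 mm across that ends 68 mm above the table, its last 8 mm tapering to 4 mm.
- green_arbor_seat (a point): Bench arbor with the green base. Fixed to the table, the point is on the post's axis at the height of the seat, 22 mm above the table; z is up. Round base 76 mm across and 12 mm high painted green, on it a bare steel seat 34 mm across (top at 22 mm), and from that an upright steel post 11 mm across that ends 68 mm above the table, its last 8 mm tapering to 4 mm.
- brass_spacer_mid (a point): Spacer of brass: a plain golden ring 42 mm across and 18 mm high. Loose; lies flat with its axis upright (its z axis); the plain bore of 18 mm diameter goes right through. The point is on its axis half-way up, at 9 mm over the surface it lies on. Take it by the outside from above.
- red_spacer_mid (a point): Spacer of red plastic: a plain red ring 42 mm across and 18 mm high. Loose; lies flat with its axis upright (its z axis); the plain bore of 18 mm diameter goes right through. The point is on its axis half-way up, at 9 mm over the surface it lies on. Take it by the outside from above.
- gear_mid (a point): Steel spur gear, grey with 24 teeth round its edge: 51 mm across the teeth and 16 mm high. Loose; lies flat with its axis upright (its z axis); the plain bore of 18 mm diameter goes right through. The point is on its axis half-way up, at 8 mm over the surface it lies on. Take it by the outside from above.
- bearing_mid (a point): Ball bearing: smooth steel ring 47 mm across and 14 mm high with a black ring-shaped seal on its top face. Loose; lies flat with its axis upright (its z axis); the plain bore of 18 mm diameter goes right through. The point is on its axis half-way up, at 7 mm over the surface it lies on. Take it by the outside from above.
- loupe_mid (a point): Bystander: black loupe standing upright, 33 mm across and 32 mm high; the point is at its middle.
- bolt_mid (a point): Bystander: steel hexagon bolt lying on its side, 54 mm long along its y axis, 22 mm across the head; the point is at its middle, half-way up.
- oiler_mid (a point): Bystander: white oil bottle with a red nozzle, standing, 38 mm across and 118 mm high; the point is on its axis half-way up.
Not all that is in view belongs to the job. What is shaped like the part that bears bearing_mid but pink is not meant. There is more than one size of the part that bears red_spacer_mid; the job needs the larger.

How it is judged:
At the end, for the whole second after the job is handed in: On the blue arbor's post the brass spacer lies on the seat and the gear on the spacer; on the green arbor's post the red spacer lies on the seat and the bearing on the spacer; each within 6 mm of the post's axis, within 3 mm of its proper height, flat within 0.1 rad, and at rest (horizontal distance between each of brass_spacer_mid, gear_mid and blue_arbor_seat below 0.006 m and z of brass_spacer_mid in the frame of blue_arbor_seat between 0.006 and 0.012 m and angle between the z axis of each of brass_spacer_mid, gear_mid and the z axis of blue_arbor_seat, either way round below 0.1 rad and z of gear_mid in the frame of blue_arbor_seat between 0.023 and 0.029 m and horizontal distance between each of red_spacer_mid, bearing_mid and green_arbor_seat below 0.006 m and z of red_spacer_mid in the frame of green_arbor_seat between 0.006 and 0.012 m and angle between the z axis of each of red_spacer_mid, bearing_mid and the z axis of green_arbor_seat, either way round below 0.1 rad and z of bearing_mid in the frame of green_arbor_seat between 0.022 and 0.028 m and linear speed of each of brass_spacer, gear, red_spacer, bearing below 0.01 m/s); the robot touches nothing.
It fails at once if the loupe is moved by more than 20 mm (distance of loupe_mid from where it was at the start of the episode above 0.02 m).
It fails at once if the hexagon bolt is moved by more than 20 mm (distance of bolt_mid from where it was at the start of the episode above 0.02 m).
It fails at once if the oil bottle is moved by more than 20 mm (distance of oiler_mid from where it was at the start of the episode above 0.02 m).
It also fails if it takes over 93 s, if anything falls off the work surface, if the arm or the gripper's body presses on something with over 40 N, if the wrist force passes 120 N, or if a joint passes its speed limit or range.

### The arm

A 6-joint arm with a two-finger parallel gripper is mounted at the origin on a cart in front of the work surface, level with it; the furniture and walls round the work are solid. World frame = base frame: x ahead of the robot, y to its left, z up, the work surface at z = 0. Lengths are in m, angles in rad, forces in N, time in s.
With the tool pointing down it reaches from about 0.325 to 0.9 m from the base axis. Payload 6.1 kg.
Tool frame: the origin (TCP) lies midway between the tips of the shut fingers; the grasp point (between the pads) lies 19 mm behind it; x points along the fingers, y is the direction in which the jaws open and shut, and the axes are right-handed (so a half turn about x gives the same grasp; the last joint's range is limited). The gripper opens to 85 mm and grips with 20 to 120 N. Pads are 22 mm wide; open, the fingers measure 114 mm over their backs; the gripper's body (76 mm by 85 mm) begins 54 mm behind the grasp point. The pads swing forward as they close: fully open they stand 13 mm farther back than shut.
Start: joints at [-1.419, 0.22, 1.526, -0, 1.395, -0.126], TCP at [0.171, -0.601, 0.231] pointing down, gripper open.
Joint ranges: [-2.98, 2.98], [-0.91, 2.08], [0.09, 2.57], [-1.24, 4.39], [0.2, 2.65], [-2.68, 2.68]. Speed limits (rad/s): [2.57, 2.57, 3.01, 3.14, 3.14, 3.14].

### API

Orientations are given as [roll, pitch, yaw] about the fixed x, y, z axes, in that order (R = Rz(yaw) Ry(pitch) Rx(roll)).
In Python, from plant import movep, move_l, set_joints, gripper_to, hold, inverse_kinematics, observe, get_image, get_calibration, Unreachable, job_done gives the robot as it stands. Calls block until the motion is done:
- movep(position, orientation): joint-space move of the TCP to a pose.
- move_l(position, feed=0.15, rotation=None, max_force=None): straight line of the TCP; rotation=None keeps the orientation; feed is the mean speed in m/s. With max_force (N) it stops when the force on the tool has changed by that much, and returns True; else False.
- set_joints(angles): joint-space move.
- gripper_to(opening, f_grip=None): finger opening in m; f_grip is the grip in N (None keeps the last); returns when the fingers have stopped.
- hold(seconds).
- inverse_kinematics(position, orientation): joint angles nearest the present ones, or None.
- observe(): the state.
- get_image(name): name is "scene" or "top"; returns (picture, depth): 400x640x3 uint8, red, green, blue; 400x640 float32, m along the optical axis (not along the pixel's ray), 0 where there is no reading.
- get_calibration(name): a dict with "intrinsics" (3x3 intrinsics, pixels), "world_from_camera" (4x4, takes a point from camera to world coordinates). Camera axes: x right, y down, z forward; pixel columns grow to the right and rows downward; lengths in m; the calibration is good to about 2 mm. A picture is of the moment at which its call begins. get_calibration takes no time and is no camera call.
A pose or a line that the arm cannot do raises Unreachable and nothing moves.
- job_done(): hands the job in, once; it reports no verdict.
The state is a dict: "time_s": time; "q": joint angles; "joint_velocities": joint speeds; "joint_torque": joint torques, N m; "eef_pos": TCP position; "tcp_rot": TCP orientation; "ft_force": force on the tool from outside, world axes, zero at the start; "torque": the same for the moment, N m; "opening": finger opening in m.
Only numpy, scipy, OpenCV 4.12 (cv2) and the standard library are available. Lean on these libraries where they do the work, as an engineer would, in place of code of your own. Each camera call takes 0.05 s, during which the arm holds its last target. There are 200 camera calls.

## Working session

There is one attempt and no reset: what is moved stays moved. The work goes in short steps, each a Python script; the robot and the scene stay as the last script left them, time stands still between calls to the robot, and variables do not carry over. Pictures are saved under pics/ and viewed, about 12 in all and at most 16, crops included, and the job is handed in when it is done.

```bash
mkdir -p pics; ls; python3 - <<'E'
from plant import *
import cv2,numpy as np
for n in("scene","top"):
    p,d=get_image(n); cv2.imwrite(f"pics/{n}0.png",p[:,:,::-1]); np.save(f"pics/{n}0.npy",d)
    c=get_calibration(n); print(n,c["intrinsics"],c["world_from_camera"])
print(observe()["time_s"])
E
```

```text
pics
scene [[372.69623907   0.         314.28449046]
 [  0.         372.69623907 201.86600852]
 [  0.           0.           1.        ]] [[-0.80131479 -0.35610279  0.48071343  0.16291149]
 [-0.5978648   0.44811427 -0.66464372  0.47932686]
 [ 0.02126694 -0.81999049 -0.57198192  0.52698229]
 [ 0.          0.          0.          1.        ]]
top [[394.29367303   0.         320.44633803]
 [  0.         394.29367303 200.39841042]
 [  0.           0.           1.        ]] [[ 0.00392343 -0.9957655   0.09184593  0.45341704]
 [-0.99964064 -0.00146986  0.02676636 -0.08669685]
 [-0.02651802 -0.09191794 -0.99541342  1.15503578]
 [ 0.          0.          0.          1.        ]]
0.1
```

View pics/top0.png

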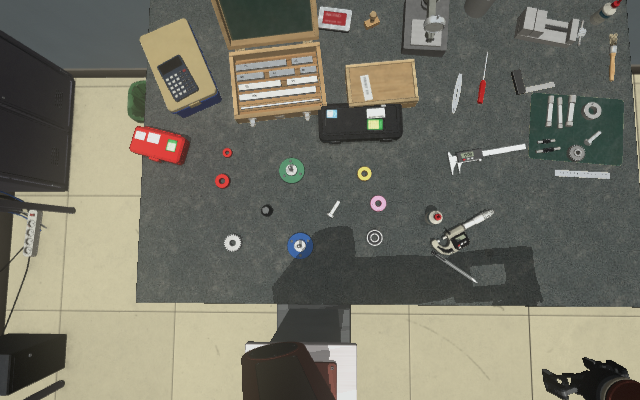

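View pics/scene0.png

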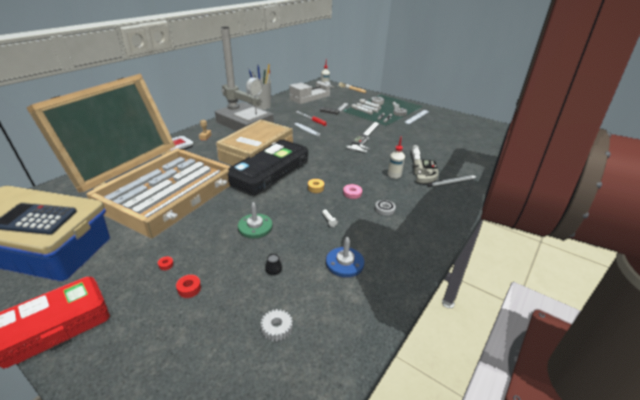

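Top view, candidates:
- **Red rings:** (222,181) is the large one and is wanted. (227,153) is small.
- **Bearing:** (375,238) is steel with a black seal and is wanted. (378,203) is the pink one. The ring at (592,110) on the mat is not part of the job.
- **Gear:** (232,243). The lookalike on the mat is at (577,153).
- **Brass spacer:** (364,173).
- **Arbors:** blue (300,245), green (291,170).
- **Bystanders:** loupe (267,210), bolt (334,208), oiler (435,217).

Next I'll measure these and check the choice in one crop.

```bash
cat > vis.py <<'E'
import numpy as np, cv2
from plant import get_calibration
def world(n,d):
    c=get_calibration(n);K=c["intrinsics"];T=np.array(c["world_from_camera"])
    v,u=np.mgrid[:d.shape[0],:d.shape[1]]
    P=np.stack([(u-K[0][2])/K[0][0]*d,(v-K[1][2])/K[1][1]*d,d],-1)
    return P@T[:3,:3].T+T[:3,3]
def proj(n,p):
    c=get_calibration(n);K=np.array(c["intrinsics"]);q=np.linalg.inv(c["world_from_camera"])@np.r_[p,1]
    q=K@q[:3];return q[:2]/q[2]
def blob(W,xy,zlo,zhi,r):
    """points with height in band near xy -> enclosing circle centre, diameter, z, n"""
    m=(np.hypot(W[...,0]-xy[0],W[...,1]-xy[1])<r)&(W[...,2]>zlo)&(W[...,2]<zhi)
    p=W[m]
    if len(p)<4:return None
    c,R=cv2.minEnclosingCircle((p[:,:2]*1000).astype(np.float32))
    return np.round(np.r_[c,2*R,np.median(p[:,2])*1000,len(p)],1)
E
python3 - <<'E'
import numpy as np,cv2
from vis import *
W={n:world(n,np.load(f"pics/{n}0.npy")) for n in("top","scene")}
px=dict(red=(222,181,.018),redS=(227,153,.01),gear=(232,243,.016),bearing=(375,238,.014),pink=(378,203,.014),brass=(364,173,.018),blue=(300,245,.012),green=(291,170,.012),loupe=(267,210,.032),bolt=(334,208,.01),oiler=(435,217,.118))
for k,(u,v,h) in px.items():
    near=W["top"][v-3:v+4,u-3:u+4].reshape(-1,3); xy=np.median(near,0)[:2]
    r=.05 if h==.012 else .04
    lo=h*.5
    hi=.016 if h==.012 else h+.008
    print(k,np.round(xy,3),*[f"{n} {blob(W[n],xy,lo,hi,r)}" for n in W])
    if h==.012: print("  seat",*[f"{n} {blob(W[n],xy,.018,.026,r)} post {blob(W[n],xy,.035,.075,r)}" for n in W])
z=W["top"][260:290,180:260,2];print("table z",np.median(z), z.std())
im=cv2.imread("pics/top0.png")[130:270,205:455]
cv2.imwrite("pics/crop1.png",cv2.resize(im,None,fx=3.2,fy=3.2,interpolation=cv2.INTER_CUBIC))
E
```

```text
red [0.617 0.238] top [615.8 233.7  41.9  17.4 135. ] scene [616.1 234.5  42.8  18.3 378. ]
redS [0.7   0.224] top [707.3 226.1  62.1  10.6  64. ] scene [701.2 223.1  29.3  12.2 152. ]
gear [0.434 0.203] top [435.5 198.6  51.4  15.6 210. ] scene [436.1 198.7  53.3  16.8 665. ]
bearing [ 0.45  -0.215] top [ 450.9 -206.5   54.5   13.8  180. ] scene [ 452.1 -210.3   49.2   15.   213. ]
pink [ 0.553 -0.224] top [ 551.3 -222.    46.2   13.8  176. ] scene [ 550.2 -222.5   49.6   14.9  179. ]
brass [ 0.642 -0.184] top [ 634.9 -183.5   46.3   17.6  139. ] scene [ 638.6 -181.7   42.7   18.7  153. ]
blue [ 0.431 -0.   ] top [428.4   3.5  75.5  11.6 414. ] scene [428.2   3.   77.6  13.2 661. ]
  seat top [428.3   3.3  32.7  22.5  84. ] post [428.5   3.3  10.5  62.3  14. ] scene [428.    4.6  34.   23.1 150. ] post [428.1   4.2  11.3  53.6  82. ]
green [0.645 0.028] top [641.2  28.7  90.   11.9 402. ] scene [648.2  29.5  78.3  13.2 490. ]
  seat top [644.5  33.   41.6  22.1  78. ] post [648.4  30.2  11.1  59.8  19. ] scene [648.   30.8  35.2  23.1 118. ] post [648.3  30.8  12.   52.6  67. ]
loupe [0.529 0.097] top [530.1 101.9  30.   28.3  75. ] scene [528.2 103.9  32.1  28.2 202. ]
bolt [ 0.537 -0.095] top [543.  -88.2  65.1  12.   77. ] scene [535.  -96.   56.7  12.4  96. ]
oiler [ 0.507 -0.368] top [ 509.3 -373.9   37.8   69.4  146. ] scene [ 508.5 -371.6   36.    72.5  159. ]
table z -0.0001294139324309329 0.08150949029470794
```

View pics/crop1.png

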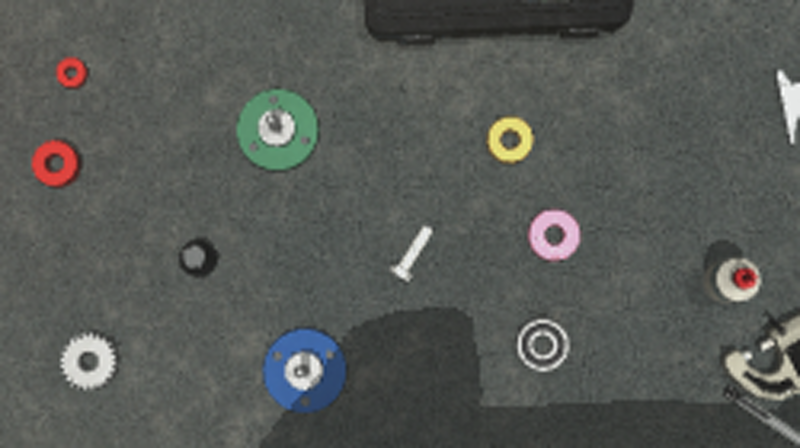

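The crop confirms the choices: large red ring at (56,163), smooth bearing with a black seal at (543,345), brass at (510,140), gear at (88,361). The top-camera circles for the bearing and brass include outliers, so I'll re-measure those two with a trimmed fit, check IK, then pick the brass.

```bash
cat > arm.py <<'E'
import numpy as np
from plant import *
D=[0,np.pi/2,0]
def pick(xy,w,gap=.024,dz=.003):
    """descend, feel the table with part-open fingers, back off dz, grip"""
    movep([*xy,.10],D); gripper_to(w+gap)
    move_l([*xy,.025],.15)
    hit=move_l([*xy,-.012],.03,max_force=6)
    zc=observe()["eef_pos"][2]
    move_l([*xy,zc+dz],.03); gripper_to(w-.01,f_grip=50)
    s=observe(); print("contact",hit,round(zc,4),"open",round(s["opening"],4),"eef",np.round(s["eef_pos"],4),"t",s["time_s"])
    move_l([*xy,.13],.2); print("lifted open",round(observe()["opening"],4)); return zc
E
python3 - <<'E'
import numpy as np
from vis import *; from arm import *
for k,xy,h,w in(("bearing",(.452,-.210),.014,.047),("brass",(.638,-.182),.018,.042)):
    for n in("top","scene"):
        W=world(n,np.load(f"pics/{n}0.npy"))
        m=(np.hypot(W[...,0]-xy[0],W[...,1]-xy[1])<w/2+.003)&(abs(W[...,2]-h)<.004)
        c,R=cv2.minEnclosingCircle((W[m][:,:2]*1000).astype(np.float32)); print(k,n,np.round(c,1),round(2*R,1))
for p in((.428,.0037),(.648,.030),(.616,.234),(.436,.199),(.452,-.210),(.638,-.182)):
    for z in(.0,.13): print(p,z,np.round(inverse_kinematics([*p,z],D),2))
pz=pick((.638,-.182),.042)
E
```

```text
bearing top [ 452.3 -210.8] 46.4
bearing scene [ 453.2 -210.4] 48.7
brass top [ 638.1 -182.7] 41.6
brass scene [ 638.7 -181.5] 42.6
(0.428, 0.0037) 0.0 [-0.18  0.07  2.18 -0.    0.88 -1.75]
(0.428, 0.0037) 0.13 [-0.18 -0.17  2.12  0.    1.19 -1.75]
(0.648, 0.03) 0.0 [-0.08  0.52  1.6  -0.    1.02 -1.65]
(0.648, 0.03) 0.13 [-0.08  0.36  1.55  0.    1.23 -1.65]
(0.616, 0.234) 0.0 [ 0.24  0.54  1.57 -0.    1.02 -1.33]
(0.616, 0.234) 0.13 [ 0.24  0.38  1.52 -0.    1.24 -1.33]
(0.436, 0.199) 0.0 [ 0.26  0.19  2.06 -0.    0.9  -1.31]
(0.436, 0.199) 0.13 [ 0.26 -0.03  2.   -0.    1.18 -1.31]
(0.452, -0.21) 0.0 [-0.59  0.23  2.01  0.    0.91 -2.16]
(0.452, -0.21) 0.13 [-0.59  0.02  1.95  0.    1.18 -2.16]
(0.638, -0.182) 0.0 [-0.4   0.55  1.56  0.    1.03 -1.97]
(0.638, -0.182) 0.13 [-0.4   0.39  1.51  0.    1.24 -1.97]
contact True -0.0065 open 0.0402 eef [ 0.6395 -0.1828 -0.0014] t 4.9583
lifted open 0.0406
```

```bash
python3 - <<'E'
from vis import *; from arm import *
movep([.4283,.0037,.12],D); hold(.3)
s=observe(); print(s["eef_pos"],s["opening"],s["ft_force"],s["time_s"])
p,d=get_image("scene"); W=world("scene",d)
u,v=proj("scene",[.4283,.0037,.11]).astype(int)
c=p[max(v-90,0):v+90,u-90:u+90]; cv2.imwrite("pics/hov1.png",cv2.resize(c[:,:,::-1],None,fx=3,fy=3,interpolation=cv2.INTER_CUBIC))
hsv=cv2.cvtColor(p,cv2.COLOR_RGB2HSV); m=(hsv[...,0]>18)&(hsv[...,0]<35)&(hsv[...,1]>110)&(np.hypot(W[...,0]-.428,W[...,1]-.004)<.05)&(W[...,2]>.08)
q=W[m];print(len(q),q.min(0),q.max(0)); print(cv2.minEnclosingCircle((q[:,:2]*1000).astype(np.float32)))
E
```

```text
[0.42887027 0.0032353  0.1200735 ] 0.040509036174335086 [ 0.20724187  0.00123329 -0.17444457] 7.1583
177 [ 0.40844096 -0.0173771   0.12503994] [0.4371088  0.02511221 0.16614464]
((425.675048828125, 4.083644866943359), 22.80843162536621)
```

View pics/hov1.png

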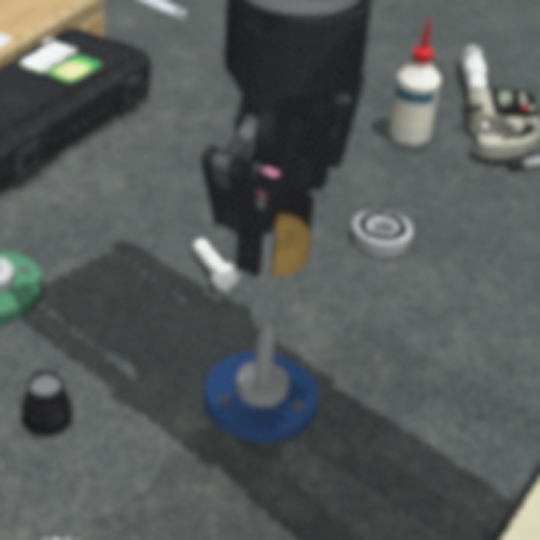

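The ring did not stay flat. It has swung about the jaw axis and stands on edge in the grip (z 0.125 to 0.166). I'll measure its tilt before doing anything else.

```bash
python3 - <<'E'
from vis import *; from arm import *
p,d=get_image("scene"); W=world("scene",d)
hsv=cv2.cvtColor(p,cv2.COLOR_RGB2HSV); m=(hsv[...,0]>18)&(hsv[...,0]<35)&(hsv[...,1]>110)&(np.hypot(W[...,0]-.428,W[...,1]-.004)<.05)&(W[...,2]>.08)
q=W[m];
for it in range(4):
    c=q.mean(0);U,S,V=np.linalg.svd(q-c,full_matrices=False);r=(q-c)@V[2];print(len(q),np.round(c,4),np.round(V[2],2),np.round(r.std(),4));q=q[abs(r)<max(1.5*r.std(),.001)]
u,v=proj("scene",[.4283,.0037,.14]).astype(int)
c=p[v-35:v+35,u-35:u+35]; cv2.imwrite("pics/hov2.png",cv2.resize(c[:,:,::-1],None,fx=8,fy=8,interpolation=cv2.INTER_CUBIC))
E
```

```text
176 [0.4181 0.0041 0.1376] [ 0.77  0.34 -0.54] 0.0049
153 [0.4181 0.0042 0.1377] [-0.56 -0.16  0.81] 0.0039
135 [0.4183 0.0035 0.1383] [-0.31 -0.02  0.95] 0.0028
118 [0.419  0.0027 0.1391] [-0.18  0.02  0.98] 0.002
```

View pics/hov2.png

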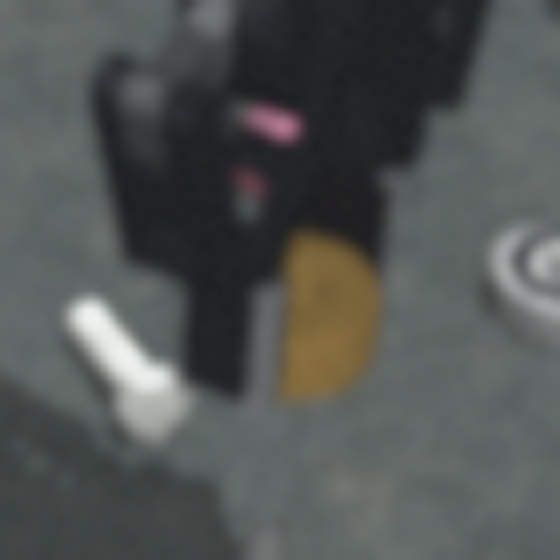

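On closer reading, the silhouette (x up to 380, y 235–402) and the horizontal plane at z≈0.139 both match a *flat* ring seen in shade. The earlier z-extent probably came from mixed edge pixels. I'll check the depth profile.

```bash
python3 - <<'E'
from vis import *; from arm import *
p,d=get_image("scene"); W=world("scene",d)
u,v=proj("scene",[.4283,.0037,.14]).astype(int)
for uu in(u+3,u+6,u+9): print([tuple(np.round(W[y,uu]*1000).astype(int)) for y in range(v-7,v+18,2)])
E
```

```text
[(np.int64(438), np.int64(-18), np.int64(140)), (np.int64(434), np.int64(-12), np.int64(141)), (np.int64(432), np.int64(-9), np.int64(138)), (np.int64(429), np.int64(-5), np.int64(137)), (np.int64(429), np.int64(-5), np.int64(133)), (np.int64(421), np.int64(8), np.int64(140)), (np.int64(417), np.int64(14), np.int64(140)), (np.int64(415), np.int64(17), np.int64(139)), (np.int64(414), np.int64(19), np.int64(136)), (np.int64(415), np.int64(16), np.int64(130)), (np.int64(414), np.int64(17), np.int64(126)), (np.int64(489), np.int64(-121), np.int64(1)), (np.int64(484), np.int64(-113), np.int64(2))]
[(np.int64(432), np.int64(-19), np.int64(142)), (np.int64(429), np.int64(-14), np.int64(141)), (np.int64(426), np.int64(-10), np.int64(141)), (np.int64(422), np.int64(-4), np.int64(141)), (np.int64(420), np.int64(0), np.int64(140)), (np.int64(416), np.int64(7), np.int64(141)), (np.int64(413), np.int64(10), np.int64(140)), (np.int64(412), np.int64(13), np.int64(138)), (np.int64(412), np.int64(12), np.int64(133)), (np.int64(411), np.int64(12), np.int64(129)), (np.int64(411), np.int64(12), np.int64(124)), (np.int64(483), np.int64(-125), np.int64(2)), (np.int64(478), np.int64(-116), np.int64(4))]
[(np.int64(424), np.int64(-16), np.int64(147)), (np.int64(425), np.int64(-19), np.int64(141)), (np.int64(422), np.int64(-14), np.int64(140)), (np.int64(418), np.int64(-8), np.int64(141)), (np.int64(416), np.int64(-4), np.int64(140)), (np.int64(412), np.int64(4), np.int64(142)), (np.int64(410), np.int64(6), np.int64(140)), (np.int64(408), np.int64(9), np.int64(137)), (np.int64(408), np.int64(8), np.int64(132)), (np.int64(408), np.int64(6), np.int64(127)), (np.int64(482), np.int64(-137), np.int64(0)), (np.int64(478), np.int64(-129), np.int64(2)), (np.int64(473), np.int64(-122), np.int64(2))]
```

The depth profile confirms the ring is flat: top face at 140 mm with a bore, walls from 137 down to 124. It is centred within about 1 mm of the post. Placing it now, then on to the gear.

```bash
cat >> arm.py <<'E'
def place(xy,ztop,w):
    """lower over the post; ztop = TCP height expected on landing"""
    if observe()["eef_pos"][2]<.1 or np.hypot(*(np.array(observe()["eef_pos"][:2])-xy))>.003: movep([*xy,.13],D)
    move_l([*xy,.085],.12); a=move_l([*xy,ztop+.008],.05,max_force=12)
    b=False if a else move_l([*xy,ztop-.004],.02,max_force=8)
    s=observe(); print("early",a,"land",b,"eef",np.round(s["eef_pos"],4),"want z",round(ztop,4),"F",np.round(s["ft_force"],1))
    if a: return False
    gripper_to(w+.016); move_l([*xy,.13],.2); print("t",observe()["time_s"]); return True
E
python3 - <<'E'
from vis import *; from arm import *
if place((.4283,.0037),.0206,.042):
    pick((.4358,.1987),.051,gap=.022)
    movep([.4283,.0037,.13],D)
    print(observe()["eef_pos"],observe()["time_s"])
    p,d=get_image("scene"); W=world("scene",d)
    u,v=proj("scene",[.4283,.0037,.09]).astype(int)
    c=p[v-45:v+45,u-45:u+45]; cv2.imwrite("pics/hov3.png",cv2.resize(c[:,:,::-1],None,fx=6,fy=6,interpolation=cv2.INTER_CUBIC))
    print("spacer",blob(W,(.428,.004),.036,.044,.026),"gear",blob(W,(.428,.004),.138,.153,.035))
E
```

```text
early False land True eef [0.4285 0.0037 0.0205] want z 0.0206 F [-0.7  0.4  5. ]
t 10.5
contact True -0.0086 open 0.0458 eef [ 0.4389  0.1997 -0.0023] t 13.925
lifted open 0.0455
[0.42790345 0.00426489 0.12922166] 15.55
spacer [428.    4.2  41.4  40.9 223. ] gear [424.7   6.7  65.8 148.  354. ]
```

View pics/hov3.png

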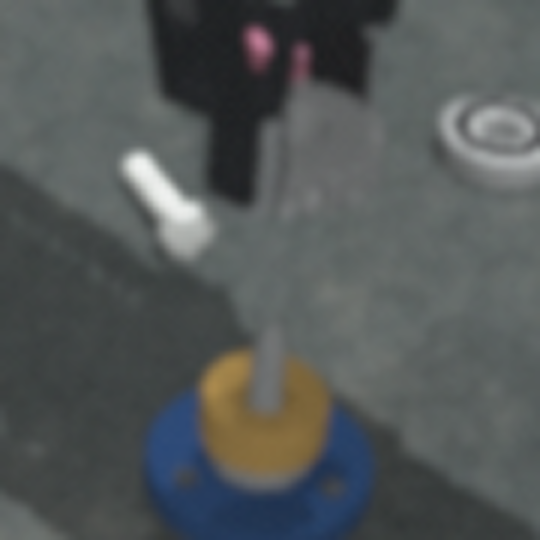

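Brass is seated: top at 40.9 mm, centre (428.0, 4.2). The gear is held, but gripping pushed the TCP 3 mm in +x because the fingers swung down into the table. I need to measure the gear's offset in the grip.

```bash
cat >> vis.py <<'E'
def held(W,xy,zb,h,D):
    """least-squares centre of a held disc of diameter D (bottom zb, height h) from wall points seen by the scene camera"""
    from scipy.optimize import least_squares
    m=(np.hypot(W[...,0]-xy[0],W[...,1]-xy[1])<D/2+.006)&(W[...,2]>zb+.002)&(W[...,2]<zb+h-.003)&(np.hypot(W[...,0]-xy[0],W[...,1]-xy[1])>D/2-.006)&(W[...,0]<xy[0]-.004)
    q=W[m]; m2=abs(q[:,1]-xy[1])<D/2*.85; q=q[m2]
    f=lambda c:np.hypot(q[:,0]-c[0],q[:,1]-xy[1])-D/2
    r=least_squares(f,[xy[0]],loss="soft_l1",f_scale=.001); return len(q),r.x,np.abs(r.fun).mean(),q
E
python3 - <<'E'
from vis import *; from arm import *
hold(.2);s=observe();print(s["eef_pos"])
p,d=get_image("scene"); W=world("scene",d); z=s["eef_pos"][2]+.0023
n,c,e,q=held(W,s["eef_pos"][:2],z,.016,.050); print(n,c,e)
u,v=proj("scene",[.428,.004,.147]).astype(int)
for uu in(u+3,u+6,u+9,u+12): print(*[tuple(int(a) for a in np.round(W[y,uu]*1000)) for y in range(v-8,v+18,2)])
E
```

```text
[0.42835157 0.00482337 0.12984819]
70 [0.42698544] 0.0011905261141616646
(436, -18, 149) (433, -13, 149) (429, -7, 150) (428, -5, 147) (427, -4, 143) (427, -4, 139) (416, 14, 150) (413, 19, 150) (410, 25, 150) (410, 24, 145) (409, 24, 141) (410, 23, 136) (490, -128, 2)
(430, -17, 153) (428, -16, 150) (424, -8, 151) (422, -5, 149) (420, -2, 148) (415, 6, 150) (413, 10, 149) (409, 15, 149) (407, 19, 148) (406, 20, 145) (406, 20, 141) (406, 19, 136) (485, -132, 2)
(424, -18, 155) (424, -18, 150) (421, -14, 150) (418, -9, 149) (415, -4, 149) (410, 4, 151) (409, 6, 149) (405, 13, 150) (405, 13, 146) (404, 12, 141) (163, 479, 527) (403, 13, 133) (479, -136, 2)
(419, -20, 156) (418, -19, 152) (417, -17, 150) (413, -12, 150) (410, -6, 150) (408, -2, 149) (404, 4, 149) (403, 6, 147) (402, 7, 144) (401, 7, 140) (401, 7, 136) (479, -149, 0) (475, -142, 1)
```

The gear sits about 1.3 mm behind the TCP in x, so I'll correct for that. Its landing TCP height should be about 0.0377. After that I'll pick the red spacer with more back-off.

```bash
python3 - <<'E'
from vis import *; from arm import *
if place((.4295,.0037),.0377,.051):
    pick((.616,.2342),.042,dz=.0065)
    p,d=get_image("scene"); W=world("scene",d)
    u,v=proj("scene",[.4283,.0037,.04]).astype(int)
    a=cv2.resize(p[v-40:v+40,u-40:u+40,::-1],(400,400),interpolation=cv2.INTER_CUBIC)
    print("gear",blob(W,(.428,.004),.052,.059,.03))
    movep([.6482,.0304,.13],D); hold(.2); s=observe(); print(s["eef_pos"],s["time_s"])
    p,d=get_image("scene"); W=world("scene",d)
    u,v=proj("scene",[.648,.03,.12]).astype(int)
    b=cv2.resize(p[v-40:v+40,u-40:u+40,::-1],(400,400),interpolation=cv2.INTER_CUBIC)
    cv2.imwrite("pics/st4.png",np.hstack([a,b]))
    for zb in(s["eef_pos"][2]-.002,s["eef_pos"][2]+.001): print(held(W,s["eef_pos"][:2],zb,.018,.042)[:3])
E
```

```text
early False land True eef [0.4298 0.0037 0.0377] want z 0.0377 F [-0.3 -0.6  5.6]
t 18.725
contact True -0.0065 open 0.0402 eef [6.162e-01 2.343e-01 2.000e-04] t 22.4417
lifted open 0.0404
gear [426.6   2.6  53.9  56.8 359. ]
[0.64803398 0.0323331  0.12985978] 24.3333
(65, array([0.64979182]), np.float64(0.0008198818635875284))
(80, array([0.64974502]), np.float64(0.0007313357572577981))
```

View pics/st4.png

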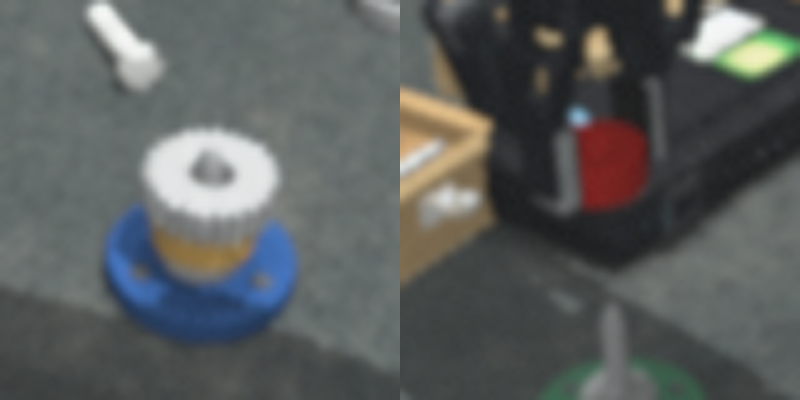

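Gear is on the post, flat, top at 56.8 mm. The red spacer is held flat, about 1 mm forward in the grip. Placing it, then the bearing.

```bash
python3 - <<'E'
from vis import *; from arm import *
if place((.6475,.0304),.0222,.042):
    pick((.4526,-.2106),.047,gap=.022,dz=.0065)
    s=observe();p,d=get_image("scene"); W=world("scene",d)
    print("red",blob(W,(.648,.030),.036,.044,.026))
    movep([.6482,.0304,.13],D); hold(.2); s=observe(); print(s["eef_pos"],s["time_s"],s["opening"])
    p,d=get_image("scene"); W=world("scene",d)
    u,v=proj("scene",[.648,.03,.09]).astype(int)
    cv2.imwrite("pics/st5.png",cv2.resize(p[v-45:v+45,u-45:u+45,::-1],(540,540),interpolation=cv2.INTER_CUBIC))
    print(held(W,s["eef_pos"][:2],s["eef_pos"][2],.014,.047)[:3])
E
```

```text
early False land True eef [0.6477 0.0304 0.0221] want z 0.0222 F [-1.5  0.2  3.7]
t 27.6333
contact True -0.0074 open 0.0443 eef [ 0.4526 -0.2106 -0.0006] t 31.45
lifted open 0.0444
red [647.6  30.9  42.8  40.9 172. ]
[0.64800573 0.02885546 0.13027578] 33.6917 0.04434553401905646
(53, array([0.64898756]), np.float64(0.0007740287871659501))
```

View pics/st5.png

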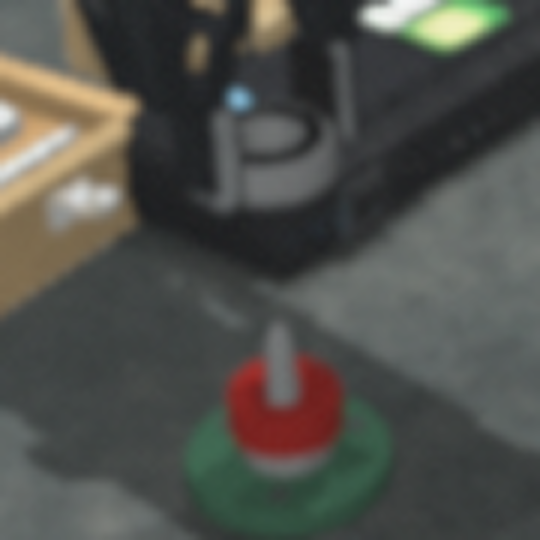

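The red spacer is seated (top 40.9 mm, centred) and the bearing is held flat with its seal up. Placing the bearing, then a final check of both stacks.

```bash
python3 - <<'E'
from vis import *; from arm import *
ok=place((.6477,.0304),.0406,.047); print(ok)
if ok:
    movep([.35,-.35,.25],D); hold(.3)
    for n in("scene","top"):
        p,d=get_image(n); W=world(n,d)
        if n=="scene": cv2.imwrite("pics/fin.png",cv2.resize(p[150:310,180:440,::-1],None,fx=3,fy=3,interpolation=cv2.INTER_CUBIC))
        print(n,"gear",blob(W,(.428,.004),.053,.0588,.028),"bearing",blob(W,(.648,.030),.051,.0568,.0265),
         "loupe",blob(W,(.529,.102),.016,.04,.03),"bolt",blob(W,(.537,-.095),.006,.02,.04),"oiler",blob(W,(.509,-.372),.06,.126,.03))
    s=observe();print(s["time_s"],s["eef_pos"],s["opening"])
E
```

```text
early False land True eef [0.6478 0.0304 0.0394] want z 0.0406 F [-0.8 -0.6  4. ]
t 36.5667
True
scene gear [426.9   3.   53.5  57.  350. ] bearing [647.6  30.6  47.9  55.2 204. ] loupe [528.7 102.4  30.1  27.9 200. ] bolt [536.9 -94.1  56.7  13.  102. ] oiler [ 508.2 -371.6   37.3   72.5  158. ]
top gear [427.3   3.8  50.5  55.9 174. ] bearing [647.1  29.6  46.5  53.9 150. ] loupe [530.  101.7  29.9  27.6  79. ] bolt [536.6 -93.1  53.6  12.3  76. ] oiler [ 508.7 -373.9   37.9   68.9  142. ]
38.775 [ 0.35020893 -0.34983798  0.24992618] 0.06281171150819205
```

View pics/fin.png

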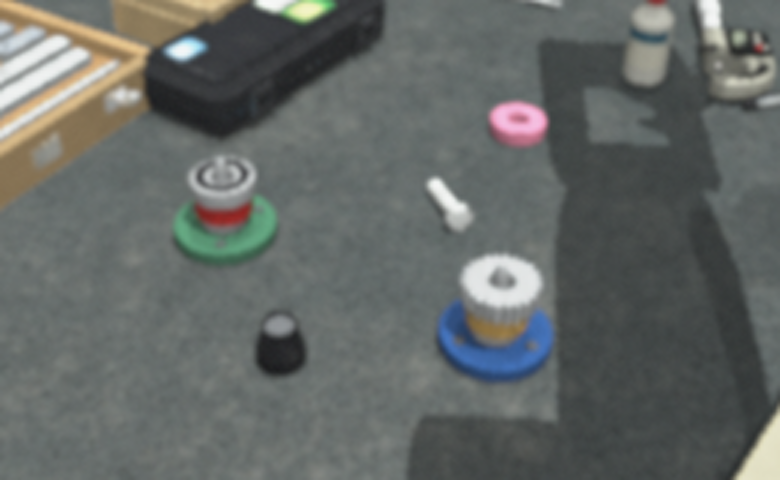

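The picture shows both stacks complete and flat: bearing on red at (222,190), gear on brass at (500,295). Heights are 56 and 54 mm as expected, and the bystanders have not moved.

```bash
python3 -c "from plant import *; job_done()"
```

```text
the job is handed in; nothing more can be done
```

Both arbors are loaded as asked and the job is handed in, with the robot clock at about 39 s. The blue one carries the brass spacer with the gear on top; the green one carries the larger red spacer with the bearing on top.

**Last checks:** The gear top measured 55.9–57.0 mm (56 nominal) and the bearing top 53.9–55.2 mm (54 nominal). Both parts are within about 1.5 mm of their post axis and looked flat. The spacers, measured before they were covered, both had their tops at 40.9 mm (40 nominal). The loupe, bolt and oil bottle are where they were to within measuring error, and the gripper is clear of everything.

**What disagreed along the way:**
- **Brass spacer:** Its first in-grip reading suggested it was standing on edge. The depth profile showed it was flat; the bad reading came from mixed edge pixels.
- **Gear:** While gripping it, the fingers pushed on the table and the arm shifted about 3 mm. I measured the gear's offset in the grip, corrected for it, and used more clearance on the last two picks.
- **Bearing:** It landed 1.2 mm lower than I had predicted, but its measured height is right.

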